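# Seat the solder pallet in the jig's corner and latch it

### The arm

A 6-joint arm with a two-finger parallel gripper is mounted at the origin on the work surface. World frame = base frame: x ahead of the robot, y to its left, z up, the work surface at z = 0. Lengths are in mm, angles in degrees, forces in N, time in s.
With the tool pointing down it reaches from about 325 to 925 mm from the base axis. Payload 3.1 kg.
Tool frame: the origin (TCP) lies at the very end of the fingers, on their centre line; the grasp point (between the pads) lies grasp_offset behind it (grasp_offset is the distance from the TCP to the grasp point, in mm); z points along the fingers, y is the line along which they close (so a half turn about z gives the same grasp; the last joint's range is limited). The gripper opens to 85 mm and grips with 20 to 120 N. Pads are 22 mm wide; open, the fingers measure 114 mm over their backs; the gripper's body (76 mm by 85 mm) begins 54 mm behind the grasp point. The pads swing forward as they close: fully open they stand 13 mm farther back than shut.
Start: joints at [-6.429, 12.427, 92.441, -0, 75.132, -6.429], TCP at [625.011, 0.021, 231.3] pointing down, gripper open.
Joint ranges: [-157.48, 157.48], [-44.54, 120.13], [17.64, 146.25], [-64.5, 244.5], [7.68, 150.69], [-147.95, 147.95]. Speed limits (degrees/s): [159.86, 159.86, 180, 180, 180, 180].

### API

Orientations are given as [roll, pitch, yaw] about the fixed x, y, z axes, in that order (R = Rz(yaw) Ry(pitch) Rx(roll)).
In Python, from station import * gives the robot as it stands. Calls block until the motion is done:
- goto(position, orientation): joint-space move of the TCP to a pose.
- move_l(position, attitude=None, speed=150): straight line of the TCP; attitude=None keeps the orientation; speed is the mean speed in mm/s.
- move_j(angles): joint-space move.
- grip(opening, squeeze=None): finger opening in mm; squeeze is the grip in N (None keeps the last); returns when the fingers have stopped.
- wait(seconds).
- solve_ik(position, orientation): joint angles nearest the present ones, or None.
- get_obs(): the state.
- get_image(name): name is "scene" or "side" or "wrist"; returns the picture (384x512x3 uint8, red, green, blue); there is no depth.
- get_calibration(name): a dict with "fx", "fy", "cx", "cy" (pixels), "R" (3x3) and "t" (3): a world point X has camera coordinates R X + t; the wrist camera has in their place "mount" (4x4, takes a point from camera to tool coordinates, whose origin is the TCP and whose axes are the flange's). Camera axes: x right, y down, z forward; pixel columns grow to the right and rows downward; lengths in mm; the calibration is good to about 2 mm. A picture is of the moment at which its call begins: read the wrist's pose just before it. get_calibration takes no time and is no camera call.
A pose or a line that the arm cannot do raises Unreachable and nothing moves.
- sign_off(): hands the job in; it is judged then, once.
Trained networks look in the newest picture that a camera, given by its name, has taken for a name from the list of things; names that differ only in an ending like _2 or _b are one class to them, and where a whole thing is asked for, a point or a joint stands for the part that bears it (a point fixed in the world has none). Each returns a list of dicts, best first, with "score" (0 to 1); they miss things now and then, are a little off and sometimes report something else, mostly with a low value. They report only what shows in the picture. A call takes as long as a camera call. They do not tell look-alikes from the thing itself.
- spot_in(name, camera): "extent" ([centre column, centre row, width, height] in pixels, round what is visible of it).
- regions_of(name, camera): "region" (384x512 bool, what is visible of it) and "extent" ([centre column, centre row, width, height] in pixels, round what is visible of it).
The state is a dict: "t": time; "joint_pos": joint angles; "qvel": joint speeds; "effort": joint torques, N m; "tcp_pos": TCP position; "ee_rot": TCP orientation; "wrist_force": force on the tool from outside, world axes, zero at the start; "moment": the same for the moment, N m; "grip_width": finger opening in mm; "grip_force": force on a finger pad.
Only numpy, scipy, OpenCV 4.12 (cv2) and the standard library are available. Lean on these libraries where they do the work, as an engineer would, in place of code of your own. Each camera call takes 0.05 s, during which the arm holds its last target. There are 200 camera calls.

### The job

The grey solder pallet with its green half-stuffed board lies askew on the aluminium soldering jig: push it along the plate, never lifting it and never touching the two loosely plugged blue capacitors (which must stay standing), until it is fully home in the corner with its edges flush against both black fences. Then push the red latch round by its upright post, without pinching the post between the fingers, until the latch stands square across the pallet's edge. Leave everything else on the bench where it is.

Things in the scene. Friction and masses are not known exactly. Their poses are not given: they have to be found in the camera images.
- jig: Fixed aluminium plate 240 x 300 x 6 mm (x, y, z), turned a little on the bench. Origin: centre of its underside, at bench height. +x points to the long far fence, +y to the left side fence: black steel bars 20 mm wide, standing 11.5 mm above the plate's top. Inner faces: far fence x = +100 mm (y -150 to 150), side fence y = +130 mm (x -120 to 100). Its other two sides are open.
- corner (a point): Point on the top of the base plate in the inner corner where the two fence faces meet, at (100, 130, 6) mm in the jig's frame, with the jig's axes. The far left corner of the pallet belongs here.
- pallet: Loose dark grey plate 100 x 140 x 10 mm (x, y, z), 0.35 to 0.65 kg, with a green board and fixed parts up to 24 mm above it; bare 30 mm along its +y edge. Origin: centre of its underside. +x: edge for the far fence, +y: edge for the side fence. Home: origin at (50, 60, 6) mm in the jig's frame, axes as the jig's. Starts 35-95 mm short in x, 40-120 in y, turned up to 0.3 rad. Slides at 1-8 N.
- pallet_fl (a point): Far left lower corner of the pallet, (50, 70, 0) mm in its frame.
- pallet_fr (a point): Far right lower corner of the pallet, (50, -70, 0) mm in its frame.
- pallet_nl (a point): Near left lower corner of the pallet, (-50, 70, 0) mm in its frame.
- cap_big: Loose blue can capacitor, 22 mm across and 28 mm high, 25 g, plugged by two short leads into the board; not to be touched. Origin: centre of the can's underside, on the pallet's top; at (-20, -30, 10) mm in the pallet's frame.
- cap_small: Loose blue can capacitor, 18 mm across and 24 mm high, 18 g, plugged in likewise; not to be touched. Origin: centre of the can's underside; at (6, -30, 10) mm in the pallet's frame.
- latch (a joint): Angle of the red latch, pivoted at (70, 140) mm in the jig's frame on the side fence. 0: open, its arm points along the fence to jig -x; 1.571 (a stop): square across the pallet's edge, pointing to jig -y. Starts at 0 to 0.35, stays where left; about 2 N at the post turns it. Arm 14 mm wide, to 38 mm from the pivot, from 18 to 23 mm above the bench (2 mm over the pallet).
- latch_post (a point): Mid-height of the latch's upright red post, 12 mm across and 18 mm high, standing on the arm 30 mm from the pivot; the post runs from 23 to 41 mm above the bench. This point is at 32 mm.
- spool: Solder spool standing on the bench right of the jig: green flanges 60 mm across, 48 mm high. Origin: centre of its underside. Bystander.
- flux: Small amber jar with black cap, 40 mm across, 65 mm high, left of the jig. Origin: centre of its underside. Bystander.
- wool_tin: Dark round tin of brass wool, 72 mm across, 40 mm high, left of the jig. Origin: centre of its underside. Bystander.
- sucker: Blue solder sucker lying on the bench, 190 mm long, 25 mm high, right of the jig. Origin: middle of its underside, x along it. Bystander.
- driver: Screwdriver with orange handle lying on the bench beyond the far fence. Origin: under its middle, x along it to the tip. Bystander.
- tray: Blue two-part tray 90 x 120 x 22 mm on the bench, left. Origin: centre of its underside. Bystander.
Things that resemble listed ones, but are neither listed nor needed, are in the scene too. Leave any orange look-alike of the pallet alone.

How it is judged (in metres and radians):
On the way, in this order (a step that is already met when the one before it is completed fails the run):
1. the pallet is fully home, flush against both fences (x of each of pallet_fl, pallet_fr in the frame of corner above -0.0025 m and y of each of pallet_fl, pallet_nl in the frame of corner above -0.0025 m and z of pallet_fl in the frame of corner below 0.002 m and angle between pallet's own z axis and vertical below 0.02 rad), for 0.2 s.
2. with the pallet still home, the latch is swung square across its edge (all of step 1 and value of joint latch above 1.4 rad), for 0.2 s.
At the end, for the whole second after the job is handed in: The pallet lies flat on the plate, at rest, with no gap over 2.5 mm at either end of its far edge (to the far fence) or of its left edge (to the side fence); the latch stands at more than 1.4 of 1.571 rad; both capacitors stand upright in the board (within 0.15 rad) (all of step 2 and linear speed of pallet below 0.01 m/s and angle between each of cap_big, cap_small's own z axis and vertical below 0.15 rad); the robot touches nothing.
It fails at once if the pallet is lifted over 4 mm off the plate or tipped over 0.08 rad (z of pallet in the frame of corner above 0.004 m or angle between pallet's own z axis and vertical above 0.08 rad).
It fails at once if the robot touches a loose capacitor (contact force between any of cap_big, cap_small and the arm above 0.3 N or contact force between any of cap_big, cap_small and the fingers above 0.3 N).
It fails at once if a capacitor is tipped (over 0.35 rad) or comes out of the board (over 5 mm up or down on the pallet) (angle between any of cap_big, cap_small's own z axis and vertical above 0.35 rad or z of any of cap_big, cap_small in the frame of pallet below 0.005 m or z of any of cap_big, cap_small in the frame of pallet above 0.015 m).
It fails at once if the latch's post is pinched between the fingers (horizontal distance between the grasp point and latch_post below 0.008 m and z of the grasp point in the frame of latch_post below 0.025 m and contact force between the fingers and anything else above 0.5 N).
It fails at once if the spool, jar, tin, solder sucker, screwdriver or tray is moved over 20 mm or an upright one tipped (distance of any of spool, flux, wool_tin, sucker, driver, tray from where it was at the start of the episode above 0.02 m or angle between any of spool, flux, wool_tin, tray's own z axis and vertical above 0.4 rad).
It also fails if it takes over 54 s, if anything falls off the work surface, if the arm or the gripper's body presses on something with over 40 N, if the wrist force passes 120 N, or if a joint passes its speed limit or range.

## Working session

There is one attempt and no reset: what is moved stays moved. The work goes in short steps, each a Python script; the robot and the scene stay as the last script left them, time stands still between calls to the robot, and variables do not carry over. Pictures are saved under pics/ and viewed, at most 10 in all, crops included, and the job is handed in when it is done.

```bash
mkdir -p pics; ls
python3 - <<'E'
from station import *
import cv2,numpy as np
o=get_obs();print(o)
for c in ["scene","side","wrist"]:
    im=get_image(c);cv2.imwrite(f"pics/{c}0.png",im[:,:,::-1])
    k=get_calibration(c);print(c,{a:np.round(b,4).tolist() for a,b in k.items()})
    for n in ["pallet","jig","latch","cap_big"]:
        try: print(n,[(round(d["score"],2),np.round(d["extent"]).tolist()) for d in spot_in(n,c)][:3])
        except Exception as e: print(n,e)
a=cv2.imread("pics/scene0.png");b=cv2.imread("pics/side0.png")
E
```

```text
pics
{'t': 0.0, 'joint_pos': array([-6.42768263e+00,  1.24761560e+01,  9.25287574e+01,  2.58501057e-03,
        7.51312560e+01, -6.42861382e+00]), 'qvel': array([-0.02557676, -0.04115211, -0.05888137,  0.04427051, -0.01898975,
        0.02825207]), 'effort': array([-2.90135131e-04, -3.96841800e+01, -3.03850436e+01, -2.80225659e-04,
        9.87685227e-03,  9.68610237e-06]), 'tcp_pos': array([6.24190326e+02, 1.36615825e-01, 2.29972235e+02]), 'ee_rot': array([-1.79864966e+02, -1.77274033e-02,  9.00002440e+01]), 'wrist_force': array([ 0.02827837, -0.60769564,  0.04224503]), 'moment': array([-0.02051277,  0.0354198 ,  0.02708274]), 'grip_force': 0.0, 'grip_width': 85.19160613477985}
scene {'fx': 468.0069, 'fy': 468.0069, 'cx': 249.8594, 'cy': 196.354, 'R': [[-0.5406, 0.8412, -0.0146], [0.7081, 0.4455, -0.5478], [-0.4543, -0.3065, -0.8365]], 't': [327.509, -327.0652, 1601.4428]}
pallet [(0.9, [255.0, 208.0, 58.0, 46.0]), (0.87, [159.0, 109.0, 44.0, 41.0])]
jig [(0.68, [262.0, 220.0, 121.0, 87.0]), (0.24, [255.0, 209.0, 55.0, 46.0])]
latch []
cap_big [(0.45, [248.0, 196.0, 9.0, 7.0]), (0.2
[... 229 characters left out ...]
pallet [(0.76, [209.0, 328.0, 40.0, 52.0]), (0.56, [254.0, 197.0, 26.0, 35.0])]
jig [(0.89, [256.0, 190.0, 92.0, 80.0])]
latch [(0.43, [258.0, 156.0, 12.0, 3.0])]
cap_big [(0.46, [250.0, 198.0, 4.0, 11.0]), (0.32, [296.0, 175.0, 23.0, 42.0])]
wrist {'fx': 268.1293, 'fy': 268.1293, 'cx': 251.6569, 'cy': 190.2756, 'mount': [[-0.0009, -0.9552, -0.2959, 74.8153], [1.0, -0.001, 0.0003, -0.9457], [-0.0006, -0.2959, 0.9552, -143.5571], [0.0, 0.0, 0.0, 1.0]]}
pallet [(0.56, [184.0, 184.0, 85.0, 100.0])]
jig [(0.89, [176.0, 133.0, 250.0, 254.0]), (0.68, [188.0, 210.0, 18.0, 15.0])]
latch [(0.94, [189.0, 33.0, 36.0, 28.0])]
cap_big [(0.65, [170.0, 213.0, 25.0, 20.0]), (0.62, [34.0, 16.0, 68.0, 31.0])]
```

View pics/wrist0.png

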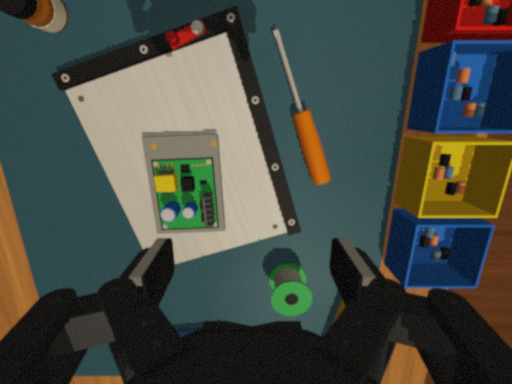

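View pics/scene0.png

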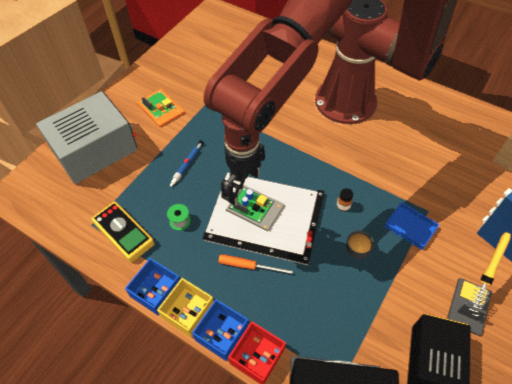

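```bash
cat > h.py <<'E'
from station import *
import cv2,numpy as np
from scipy.spatial.transform import Rotation as Ro
def campose(o):
    k=get_calibration("wrist");M=np.array(k["mount"])
    R=Ro.from_euler("xyz",o["ee_rot"],degrees=True).as_matrix()
    return k,R@M[:3,:3],R@M[:3,3]+o["tcp_pos"]
def back(px,z,cp):
    k,R,t=cp;px=np.atleast_2d(np.float64(px))
    d=np.c_[(px[:,0]-k["cx"])/k["fx"],(px[:,1]-k["cy"])/k["fy"],np.ones(len(px))]@R.T
    return (t+d*((z-t[2])/d[:,2])[:,None])[:,:2]
def proj(X,cp):
    k,R,t=cp;c=(np.atleast_2d(X)-t)@R
    return np.c_[k["fx"]*c[:,0]/c[:,2]+k["cx"],k["fy"]*c[:,1]/c[:,2]+k["cy"]]
E
python3 - <<'E'
from h import *
print(grasp_offset if 'grasp_offset' in globals() else None)
o=get_obs();cp=campose(o);im=get_image("wrist")
np.savez("w0.npz",im=im,tcp=o["tcp_pos"],rot=o["ee_rot"])
for n in ["pallet","latch","jig"]:
    for d in regions_of(n,"wrist")[:2]:
        m=d["region"].astype(np.uint8);b=cv2.boxPoints(cv2.minAreaRect(cv2.findNonZero(m)))
        print(n,d["score"],m.sum(),b.round(1).tolist(),back(b,{"pallet":16,"latch":25,"jig":8}[n],cp).round().tolist())
c=im[0:270,50:310,::-1];cv2.imwrite("pics/crop0.png",cv2.resize(c,None,fx=2.2,fy=2.2,interpolation=cv2.INTER_CUBIC))
E
```

```text
18.700000000000003
pallet 0.94 6576 [[140.8000030517578, 136.89999389648438], [217.1999969482422, 130.8000030517578], [225.1999969482422, 230.6999969482422], [148.8000030517578, 236.89999389648438]] [[478.0, 38.0], [579.0, 45.0], [585.0, -99.0], [472.0, -108.0]]
pallet 0.36 96 [[177.5, 330.1000061035156], [198.1999969482422, 324.8999938964844], [199.8000030517578, 331.29998779296875], [179.10000610351562, 336.5]] [[500.0, -281.0], [535.0, -270.0], [537.0, -283.0], [502.0, -294.0]]
latch 0.96 602 [[163.60000610351562, 34.20000076293945], [199.1999969482422, 16.399999618530273], [207.39999389648438, 32.79999923706055], [171.8000030517578, 50.599998474121094]] [[522.0, 156.0], [565.0, 174.0], [573.0, 157.0], [530.0, 139.0]]
jig 0.65 30794 [[48.400001525878906, 61.5], [235.60000610351562, 6.199999809265137], [302.1000061035156, 231.60000610351562], [114.9000015258789, 286.79998779296875]] [[371.0, 130.0], [605.0, 189.0], [700.0, -104.0], [404.0, -201.0]]
```

View pics/crop0.png

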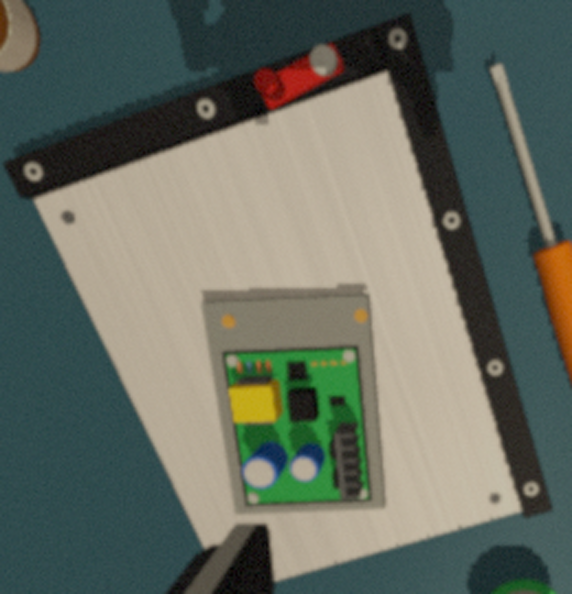

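```bash
cat >> h.py <<'E'
from scipy.optimize import least_squares
def fit(model,px,cp,p0):
    model=np.float64(model)
    def w(p):
        c,s=np.cos(p[2]),np.sin(p[2])
        return np.c_[p[0]+c*model[:,0]-s*model[:,1],p[1]+s*model[:,0]+c*model[:,1],model[:,2]]
    r=least_squares(lambda p:(proj(w(p*[1,1,.01]),cp)-px).ravel(),np.array(p0)*[1,1,100],loss="soft_l1")
    return r.x*[1,1,.01],r.fun.reshape(-1,2)
E
python3 - <<'E'
from h import *
d=np.load("w0.npz");cp=campose(dict(tcp_pos=d["tcp"],ee_rot=d["rot"]))
f=lambda a:np.float64(a)/2.2+[50,0]
J,r=fit([[120,150,17.5],[120,-150,17.5],[100,-150,17.5],[100,130,17.5],[-120,150,17.5],[-120,130,6]],f([[411,14],[551,509],[522,516],[389,69],[5,163],[35,197]]),cp,[540,20,.3]);print("J",J,r.round(1).tolist())
P,r=fit([[50,70,16],[50,-70,16],[-50,-70,16],[-50,70,16]],f([[367,292],[385,506],[240,513],[203,291]]),cp,[530,-30,0]);print("P",P,r.round(1).tolist())
c,s=np.cos(J[2]),np.sin(J[2]);T=np.array([[c,s],[-s,c]])
print("P in J",T@(P[:2]-J[:2]),P[2]-J[2])
for n,q,z in [("post top",[268,81],41),("pivot",[323,60],25),("caps",[260,472],44),("caps",[305,468],40)]:
    w=back(f([q]),z,cp)[0];print(n,w,T@(w-J[:2]))
E
```

```text
J [5.37503431e+02 7.20974446e+00 3.00246234e-01] [[0.4, -0.2], [0.5, 1.0], [0.5, 1.5], [-0.5, -0.6], [-0.7, -0.9], [-0.1, 0.8]]
P [ 5.32718747e+02 -2.90573589e+01  4.48494359e-02] [[0.8, -0.2], [0.5, -0.4], [-1.3, -0.7], [-0.3, 3.8]]
P in J [-15.29682804 -33.22955073] -0.2553967983172016
post top [535.96746218 149.41017728] [ 40.58929556 136.29318171]
pivot [561.34636796 162.71796112] [ 68.76869221 141.49967515]
caps [513.24537028 -61.26766479] [-43.42541052 -58.23952958]
caps [539.59717691 -60.31660814] [-17.97120623 -65.1247097 ]
```

```bash
cat >> h.py <<'E'
J=np.array([537.5,7.2,.3002]);cJ,sJ=np.cos(J[2]),np.sin(J[2]);RJ=np.array([[cJ,-sJ],[sJ,cJ]])
def W(x,y,z): return [*(J[:2]+RJ@[x,y]),z]
def inJ(p): return RJ.T@(np.array(p[:2])-J[:2])
def ori(a): return [180,0,np.degrees(J[2])+a]
def F():
    f=get_obs()["wrist_force"];return np.r_[RJ.T@f[:2],f[2]]
def touch(x,y,z,zmin,a):
    f0=F()[2]
    while z>zmin:
        z-=1.5;move_l(W(x,y,z),speed=40)
        if abs(F()[2]-f0)>3: break
    o=get_obs();print("touch cmd z",z,"tcp",o["tcp_pos"][2],F());return z
E
python3 - <<'E'
from h import *
goto(W(-106,-33,60),ori(0));move_l(W(-106,-33,16),speed=100)
print(F(),get_obs()["tcp_pos"],W(-106,-33,16))
touch(-106,-33,16,-9,0)
print(get_obs()["t"])
E
```

```text
[-0.41280516 -0.35757556  1.005167  ] [446.68373654 -55.74879912  16.26967824] [np.float64(445.9990710519056), np.float64(-55.66954749030556), 16]
touch cmd z -8.0 tcp -7.146930698326726 [-1.5609504   1.83594356  7.9820636 ]
6.5667
```

```bash
cat >> h.py <<'E'
def push(a,b,z,step=5,speed=60,fmax=15,axis=0,verbose=True):
    a=np.float64(a);b=np.float64(b);n=int(np.ceil(np.linalg.norm(b-a)/step));f0=F();log=[]
    for i in range(1,n+1):
        q=a+(b-a)*i/n;move_l(W(*q,z),speed=speed)
        f=F()-f0;log.append((round(q[axis],1),round(f[axis],1)))
        if abs(f[axis])>fmax: break
    print(log,inJ(get_obs()["tcp_pos"]),get_obs()["t"]);return q
E
python3 - <<'E'
from h import *
move_l(W(-106,-33,-4),speed=40)
push([-106,-33],[-15,-33],-4,step=7,speed=60,fmax=20)
o=get_obs();im=get_image("wrist");np.savez("w1.npz",im=im,tcp=o["tcp_pos"],rot=o["ee_rot"])
cv2.imwrite("pics/w1.png",im[:,:,::-1])
E
```

```text
[(np.float64(-99.0), np.float64(-0.0)), (np.float64(-92.0), np.float64(0.8)), (np.float64(-85.0), np.float64(-0.9)), (np.float64(-78.0), np.float64(0.5)), (np.float64(-71.0), np.float64(0.9)), (np.float64(-64.0), np.float64(-0.2)), (np.float64(-57.0), np.float64(0.2)), (np.float64(-50.0), np.float64(-0.4)), (np.float64(-43.0), np.float64(-0.4)), (np.float64(-36.0), np.float64(-0.3)), (np.float64(-29.0), np.float64(-0.5)), (np.float64(-22.0), np.float64(-0.4)), (np.float64(-15.0), np.float64(-0.8))] [-14.5474804  -33.06246703] 10.2833
```

View pics/w1.png

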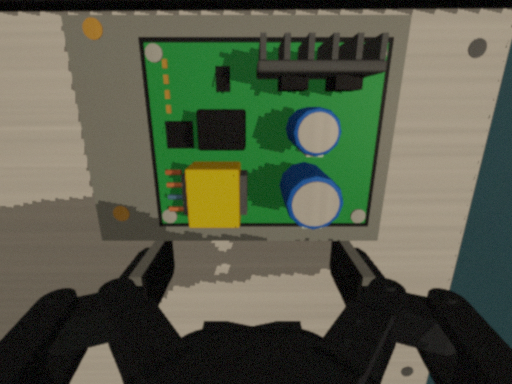

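Run:
```python
from h import *
d=np.load("w1.npz");cp=campose(dict(tcp_pos=d["tcp"],ee_rot=d["rot"]))
w=back([[103,240],[378,241],[410,14],[90,14]],16,cp);print(np.array([inJ(p) for p in w]).round(1))
print(np.array([inJ(p) for p in back([[60,8],[450,8]],17.5,cp)]))
for n in ["spool","sucker"]:
    im=get_image("scene");k=get_calibration("scene");R=np.array(k["R"]);t=np.array(k["t"])
    for s in spot_in(n,"scene")[:2]:
        e=s["extent"];r=R.T@[(e[0]-k["cx"])/k["fx"],(e[1]-k["cy"])/k["fy"],1];c=-R.T@t
        p=c+r*((20-c[2])/r[2]);print(n,s["score"],p.round(),inJ(p).round())
```

```text
[[ -4.9  42.6]
 [ -5.6 -98.2]
 [ 95.6 -97.1]
 [ 95.7  31.3]]
[[  97.3678569    42.00792243]
 [  97.24646853 -111.76015106]]
spool 0.58 [ 684. -184.   20.] [  84. -226.]
sucker 0.85 [ 522. -291.   20.] [-103. -280.]
```

Run:
```python
from h import *
move_l(W(-30,-33,-4),speed=80);move_l(W(-30,-33,110),speed=200)
grip(50)
goto(W(42,-125,110),ori(90));move_l(W(42,-125,18),speed=150)
z=touch(42,-125,18,-9,90)
print(get_obs()["grip_width"],get_obs()["t"])
z+=4;move_l(W(42,-125,z),speed=40)
q=push([42,-125],[42,-21-4],z,step=8,speed=70,fmax=25,axis=1)
q=push(q,[42,-21+8],z,step=1.5,speed=25,fmax=12,axis=1)
o=get_obs();im=get_image("wrist");np.savez("w2.npz",im=im,tcp=o["tcp_pos"],rot=o["ee_rot"])
cv2.imwrite("pics/w2.png",im[:,:,::-1])
```

```text
touch cmd z 1.5 tcp 3.0391688292679584 [-2.771627    1.92655984  7.12793467]
49.72592384088829 17.0
[(np.float64(-117.3), np.float64(-0.8)), (np.float64(-109.6), np.float64(-0.8)), (np.float64(-101.9), np.float64(0.0)), (np.float64(-94.2), np.float64(0.4)), (np.float64(-86.5), np.float64(0.1)), (np.float64(-78.8), np.float64(-0.6)), (np.float64(-71.2), np.float64(-0.2)), (np.float64(-63.5), np.float64(-0.5)), (np.float64(-55.8), np.float64(0.4)), (np.float64(-48.1), np.float64(0.6)), (np.float64(-40.4), np.float64(0.3)), (np.float64(-32.7), np.float64(0.5)), (np.float64(-25.0), np.float64(-0.0))] [ 41.85869074 -24.39047554] 20.6083
[(np.float64(-23.5), np.float64(-1.4)), (np.float64(-22.0), np.float64(-2.5)), (np.float64(-20.5), np.float64(-2.2)), (np.float64(-19.0), np.float64(-4.3)), (np.float64(-17.5), np.float64(-7.4)), (np.float64(-16.0), np.float64(-11.6)), (np.float64(-14.5), np.float64(-15.7))] [ 42.96541282 -19.25713083] 22.3583
```

View pics/w2.png

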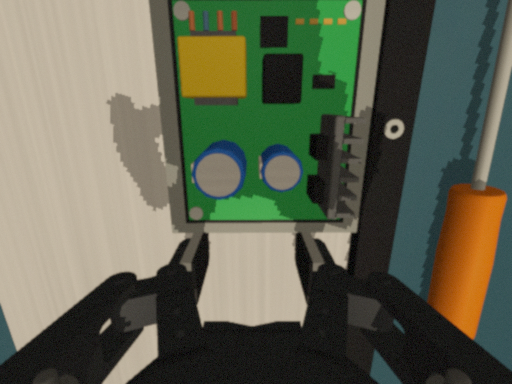

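Run:
```python
from h import *
z=5.5
move_l(W(42,-40,z),speed=80);move_l(W(42,-40,100),speed=250)
goto(W(-35,58,100),ori(0));move_l(W(-35,58,z),speed=150)
q=push([-35,58],[-17,58],z,step=6,speed=60,fmax=20)
q=push(q,[-2,58],z,step=1.5,speed=25,fmax=14)
o=get_obs();im=get_image("wrist");np.savez("w3.npz",im=im,tcp=o["tcp_pos"],rot=o["ee_rot"])
cv2.imwrite("pics/w3.png",im[:,:,::-1])
```

```text
[(np.float64(-29.0), np.float64(-0.2)), (np.float64(-23.0), np.float64(-0.2)), (np.float64(-17.0), np.float64(-0.0))] [-16.44425771  57.89421268] 26.425
[(np.float64(-15.5), np.float64(-0.1)), (np.float64(-14.0), np.float64(0.4)), (np.float64(-12.5), np.float64(-0.3)), (np.float64(-11.0), np.float64(-2.9)), (np.float64(-9.5), np.float64(-4.2)), (np.float64(-8.0), np.float64(-7.9)), (np.float64(-6.5), np.float64(-10.1)), (np.float64(-5.0), np.float64(-14.2))] [-10.85219828  58.70133031] 28.425
```

View pics/w3.png

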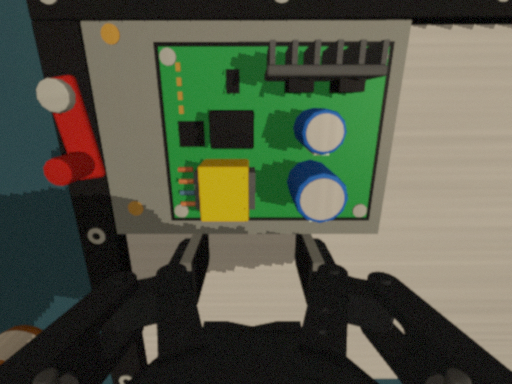

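Run:
```python
from h import *
im=np.load("w3.npz")["im"]
cv2.imwrite("pics/c3.png",cv2.resize(im[0:250,20:160,::-1],None,fx=3,fy=2.4,interpolation=cv2.INTER_CUBIC))
d=np.load("w3.npz");cp=campose(dict(tcp_pos=d["tcp"],ee_rot=d["rot"]))
print(inJ(back([[58,170]],41,cp)[0]), inJ(back([[55,95]],41,cp)[0]))
```

```text
[ 39.79878975 136.74469704] [ 68.44902866 131.48958944]
```

View pics/c3.png

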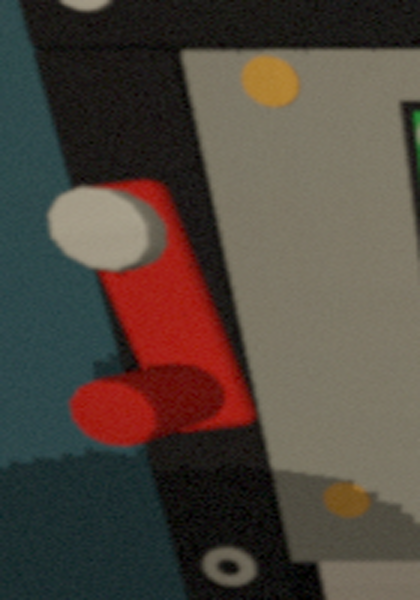

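Run:
```python
from h import *
d=np.load("w3.npz");cp=campose(dict(tcp_pos=d["tcp"],ee_rot=d["rot"]))
X=[W(0,130,16),W(0,130,6),W(0,128,16),W(100,130,16),W(100,128,16)]
print((proj(np.array(X),cp)-[20,0])*[3,2.4])
```

```text
[[296.36502558 554.26449858]
 [321.05263955 535.37954238]
 [307.47512293 554.27557508]
 [188.77279849  43.05185717]
 [202.88757924  43.0513159 ]]
```

Run:
```python
from h import *
get_image("scene");k=get_calibration("scene");R=np.array(k["R"]);t=np.array(k["t"]);ok=True
for n in ["wool_tin","flux"]:
    for s in spot_in(n,"scene")[:1]:
        e=s["extent"];r=R.T@[(e[0]-k["cx"])/k["fx"],(e[1]-k["cy"])/k["fy"],1];c=-R.T@t
        p=inJ(c+r*((25-c[2])/r[2]));print(n,s["score"],p.round())
        ok&=np.hypot(*(p-[32,170]))>75
if not ok: raise SystemExit("near")
def c(th):
    s,q=np.sin(th),np.cos(th);p=np.array([70-30*q,140-30*s]);n=np.array([-s,q])
    return p+6*n-[14.5,-11]+[7*q*q,-7*s*s]
move_l(W(-35,58,5.5),speed=80);move_l(W(-35,58,100),speed=250)
grip(0)
goto(W(31,174,100),ori(90));move_l(W(31,174,28.5),speed=150)
f0=F();log=[]
for th in np.r_[0.1:1.45:10j,1.5:1.8:7j]:
    move_l(W(*c(min(th,1.57))+[max(0,th-1.57)*30,0],28.5),speed=50)
    f=F()-f0;log.append((round(th,2),f.round(1).tolist()))
    if th>1.4 and f[0]<-6 or np.linalg.norm(f)>20: break
print(log,inJ(get_obs()["tcp_pos"]),get_obs()["t"])
o=get_obs();im=get_image("wrist");np.savez("w4.npz",im=im,tcp=o["tcp_pos"],rot=o["ee_rot"])
cv2.imwrite("pics/w4.png",im[:,:,::-1])
```

```text
wool_tin 0.67 [ 40. 273.]
flux 0.49 [-90. 219.]
[(np.float64(0.1), [-1.3, -1.2, -1.0]), (np.float64(0.25), [0.4, -0.5, -1.5]), (np.float64(0.4), [-1.5, -0.3, -1.1]), (np.float64(0.55), [0.1, 0.4, -1.5]), (np.float64(0.7), [-0.6, 1.1, -1.7]), (np.float64(0.85), [-1.1, -1.0, -1.2]), (np.float64(1.0), [-1.1, 0.5, -0.4]), (np.float64(1.15), [-1.5, -2.2, -1.7]), (np.float64(1.3), [-1.0, -1.5, -1.8]), (np.float64(1.45), [-0.6, -1.2, -1.1]), (np.float64(1.5), [-1.7, -2.1, -1.8]), (np.float64(1.55), [-2.1, -0.2, -1.2]), (np.float64(1.6), [-1.5, -2.0, -1.8]), (np.float64(1.65), [-4.9, -1.5, 0.7]), (np.float64(1.7), [-8.3, -2.9, 2.4])] [ 51.37283797 113.89750314] 36.1
```

View pics/w4.png

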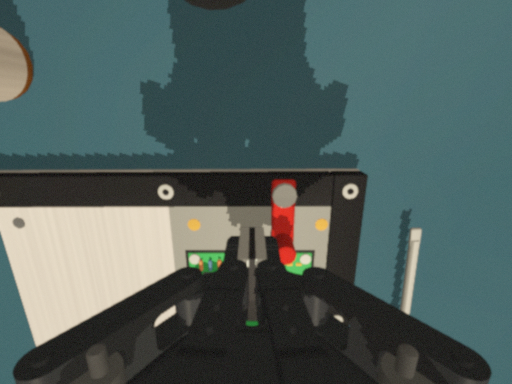

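Run:
```python
from h import *
p=get_obs()["tcp_pos"];q=inJ(p)
move_l(W(q[0]-6,q[1]+2,28.5),speed=60);move_l(W(q[0]-6,q[1]+2,110),speed=200)
goto(W(-20,60,130),ori(0));wait(.3)
o=get_obs();im=get_image("wrist")
cv2.imwrite("pics/w5.png",im[:,:,::-1]);print(o["t"])
```

```text
38.5833
```

View pics/w5.png

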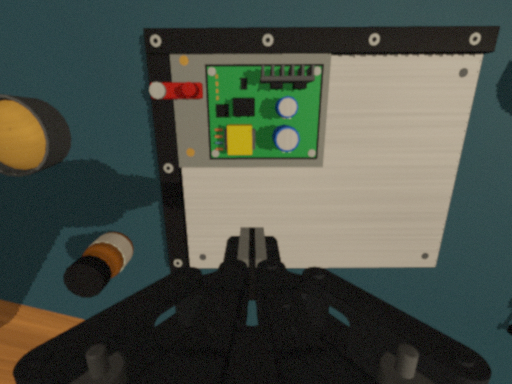

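The pallet (pixels 170–330, 53–166) is flush in the corner. The latch lies square across its edge at about (180, 90), and both capacitors, at (287, 107) and (287, 138), are upright.

```bash
python3 -c "
from station import *
print(sign_off())"
```

```text
the job is handed in; nothing more can be done
None
```

Handed in at about 38.6 s of the 54 s allowed, with no verdict shown: in the last picture the pallet is flush in the corner, the latch is square against its stop, both capacitors are upright, and the arm is clear.

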